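Hold a sample tube in the tube reader's slot

ROBOT

A 6-joint arm with a two-finger parallel gripper is mounted at the origin on a cart in front of the work surface, level with it; the furniture and walls round the work are solid. World frame = base frame: x ahead of the robot, y to its left, z up, the work surface at z = 0. Lengths are in m, angles in rad, forces in N, time in s.
With the tool pointing down it reaches from about 0.35 to 0.975 m from the base axis. Payload 4.9 kg.
Tool frame: the origin (TCP) lies on the mounting face of the last link; the fingertips stand 173 mm ahead of it and the grasp point (between the pads) lies 155 mm ahead of it; x points along the fingers, z is the direction in which the jaws open and shut, and the axes are right-handed (so a half turn about x gives the same grasp; the last joint's range is limited). The gripper opens to 85 mm and grips with 20 to 120 N. Pads are 22 mm wide; open, the fingers measure 114 mm over their backs; the gripper's body (76 mm by 85 mm) begins 54 mm behind the grasp point. The pads swing forward as they close: fully open they stand 13 mm farther back than shut.
Start: joints at [1.143, 0.053, 1.613, -0, 1.476, -0.119], TCP at [0.19, 0.595, 0.405] pointing down, gripper open.
Joint ranges: [-3.01, 3.01], [-1.01, 2.22], [0.06, 2.58], [-1.02, 4.17], [0.09, 2.62], [-3.14, 3.14]. Speed limits (rad/s): [2.57, 2.57, 3.14, 3.14, 3.14, 3.14].

INTERFACE

Orientations are given as a rotation vector (axis times angle).
In Python, from station import get_obs, get_image, get_calibration, finish_job, look_for, masks_of, tip_of gives the robot as it stands.
- The arm moves only by the tool carry_out, never from a script. Its argument "increments" is a list of rows, each a list of 3 entries, a list of its own where there are three numbers: the turn, a rotation vector about the world's x, y, z in units of 0.1 rad (1.0 is 0.1 rad), then the shift along the world's x, y, z in units of 20 mm (1.0 is 20 mm), then the opening, from 0 (shut) to 1 (fully open). A call has 1 to 8 rows; each row shifts and turns the pose as measured when the row begins; what a row does not reach is not made up. A row lasts 1/10 s, in which the tool goes at most 50 mm and 8.59 degrees, less where a joint would pass 70% of its speed; a pose out of reach is approached as far as the arm can. A call with a number of a shift or a turn outside -1 to 1 is refused whole. A call with a gripper value outside its range is refused whole. The fingers move at their own pace and stop on an object; "squeeze" is the grip in N (left out, the last holds). Time passes only in rows, so rows that do not move let the fingers close. It gives the time, the measured TCP pose, the force and the opening at its end, in the units of the state.
- get_obs(): the state, without advancing time (a new reading comes with each control period).
- get_image(name): name is "side" or "top" or "wrist"; returns (picture, depth): 480x640x3 uint8, blue, green, red; 480x640 float32, m along the optical axis (not along the pixel's ray), 0 where there is no reading.
- get_calibration(name): a dict with "fx", "fy", "cx", "cy" (pixels), "k1" (the pictures are not rectified: a ray, as slopes to the right and down, at radius r is drawn at 1 + k1 r^2 times it, then the intrinsics apply), "position" and "orientation" of the camera in the world. Camera axes: x right, y down, z forward; pixel columns grow to the right and rows downward; lengths in m; the calibration is good to about 2 mm. A picture is of the moment at which its call begins: read the wrist's pose just before it. get_calibration takes no time and is no camera call; for the wrist camera it gives the pose at the moment of the call.
- finish_job(): hands the job in, once; it reports no verdict.
Trained networks look in the newest picture that a camera, given by its name, has taken for a name from the list of things; names that differ only in an ending like _2 or _b are one class to them, and where a whole thing is asked for, a point or a joint stands for the part that bears it (a point fixed in the world has none). Each returns a list of dicts, best first, with "p" (0 to 1); they miss things now and then, are a little off and sometimes report something else, mostly with a low value. They report only what shows in the picture. A call takes as long as a camera call. They do not tell look-alikes from the thing itself.
- look_for(camera, query): "centre" ([column, row] in pixels, amid what is visible of it).
- masks_of(camera, query): "region" (480x640 bool, what is visible of it) and "centre" ([column, row] in pixels, amid what is visible of it).
- tip_of(camera, query): "centre" ([column, row] in pixels: a listed point, or the origin of a listed thing).
The state is a dict: "t": time; "q": joint angles; "dq": joint speeds; "effort": joint torques, N m; "tool_pos": TCP position; "tool_rot": TCP orientation; "contact_force": force on the tool from outside, world axes, zero at the start; "wrist_torque": the same for the moment, N m; "opening": finger opening in m.
Only numpy, scipy, OpenCV 4.12 (cv2) and the standard library are available. Lean on these libraries where they do the work, as an engineer would, in place of code of your own. Each camera call takes 0.05 s, during which the arm holds its last target.

TASK

Two tubes stand close together at one end of the tube rack; take the third one, which stands on its own towards the other end, by its cap out of the rack and lower it foot first through the slot in the top of the small tube reader until about its lower half is inside. Finish while holding it there, upright and still, in the gripper with its cap clear above the slot; leave the other two tubes standing in the rack, and do not push the rack or the things standing around out of place.

Things in the scene. Friction and masses are not known exactly. Their poses are not given: they have to be found in the camera images.
- tube_mid (a point): Centre, half-way up, of the capped sample tube to be taken: round, 76 mm tall, 20 g; body 12.4 mm in diameter, with a push cap 15 mm wide and about 17 mm tall (from 59 to 76 mm above the foot), by which it is gripped. z axis points along the tube to the cap. It stands loosely, nearly upright, in its cell of the rack.
- tube_foot (a point): Centre of the foot (lower end) of the same tube, 38 mm below tube_mid.
- rack: Open grid tube rack, 64 (x) by 125 (y) by 62 mm tall, loose, 0.5 kg; origin at the centre of its underside. Grid top 53 mm above the worktop; thin end plates at y = +61 and -61 mm rise to 62 mm. Tubes stand on its 3 mm floor in cells 18 mm wide, caps 62 to 79 mm above the worktop. The tube to take is in the middle row, about 29 mm towards +y; cells round it are empty.
- tube_b: Second tube, of the same shape and size, in the middle row about 50 mm from the rack's centre towards -y; stays there. Origin at the centre of its foot.
- tube_c: Third tube, the same, about 20 mm towards +x and 50 mm towards -y from the rack's centre; stays there. Origin at the centre of its foot.
- slot (a point): Centre of the slot in the tube reader's top, level with the flat top face 75 mm above the worktop. Slot: 14.4 mm wide along this frame's x (2 mm more than the tube's body, narrower than its cap), 30 mm long along y, edges bevelled 1.5 mm, plate 6 mm thick; empty below for 64 mm down to the reader's floor. z up.
- vial: Strip vial with a wide screw cap, 37 mm across, 66 mm tall; bystander. Origin at the centre of its underside.
- bottle: Reagent bottle, 42 mm across, 88 mm tall; bystander. Origin at the centre of its underside.
- segment: Black cuvette segment, 28 x 104 x 26 mm, lying flat; bystander. Origin at the centre of its underside.
- timer: Small white bench timer, 64 x 66 x 19 mm; bystander. Origin at the centre of its underside.
- cup: Small grey sample cup, 25 mm across, 26 mm tall; bystander. Origin at the centre of its underside.
- reader: Tube reader: grey and white hollow box fixed to the worktop, 110 (x) by 120 (y) by 75 mm tall, clear window in its -x side; origin at the centre of its underside. The slot is 12 mm towards -x from the middle of its top.
Not all that is in view belongs to the job. Of the things that look like the rack, take the one that is farthest to the robot's left at the start.

How it is judged:
By the outcome, as a careful person would: the job done as asked, in the order asked, and still so for the second after the job is handed in, while the arm keeps its last pose, push and grip.
It also fails if it takes over 40 s, if anything falls off the work surface, if the arm or the gripper's body presses on something with over 40 N, if the wrist force passes 120 N, or if a joint passes its speed limit or range.

## Working session

There is one attempt and no reset: what is moved stays moved. The work goes in short steps, Python scripts to look and compute and a tool call to move; the robot and the scene stay as the last step left them, time stands still between calls to the robot, and variables do not carry over. Pictures are saved under pics/ and viewed, and the job is handed in when it is done.

Besides the shell and the picture viewer there is one more tool, called after "Request:" as name(argument=value, ...) on one line, values as JSON. carry_out: Moves the arm, as the interface text tells. Shifts and turns lie within -1 to 1; 1 stands for 20 mm of shift or 0.1 rad of turn. Its arguments: {"type":"object","properties":{"increments":{"type":"array","items":{"type":"array"}},"squeeze":{"type":"number"}},"required":["increments"]}

```bash
mkdir -p pics; ls; cat > h.py <<'E'
import numpy as np, cv2
from scipy.spatial.transform import Rotation as R
from station import *
def rot(o):
    o=np.array(o,float)
    if o.shape==(3,3): return o
    if o.shape==(3,): return R.from_rotvec(o).as_matrix()
    return R.from_quat(o).as_matrix()
def K(c): return np.array([[c['fx'],0,c['cx']],[0,c['fy'],c['cy']],[0,0,1.]])
def D(c): return np.array([c['k1'],0,0,0,0.])
def ray(c,uv):
    s=cv2.undistortPoints(np.array(uv,float).reshape(-1,1,2),K(c),D(c)).reshape(-1,2)
    return np.c_[s,np.ones(len(s))]@rot(c['orientation']).T
def at_z(c,uv,z):
    d=ray(c,uv); p=np.array(c['position']); return p+d*((z-p[2])/d[:,2])[:,None]
def at_d(c,uv,dep):
    return np.array(c['position'])+ray(c,uv)*np.array(dep).reshape(-1,1)
def proj(c,P):
    Rm=rot(c['orientation']); rv=cv2.Rodrigues(Rm.T)[0]; t=-Rm.T@np.array(c['position'])
    return cv2.projectPoints(np.array(P,float).reshape(-1,1,3),rv,t,K(c),D(c))[0].reshape(-1,2)
E
python3 - <<'E'
from h import *
np.set_printoptions(precision=4,suppress=True)
for n in ['top','side','wrist']:
    c=get_calibration(n); im,d=get_image(n); cv2.imwrite(f'pics/{n}0.png',im); np.save(f'pics/{n}0d.npy',d)
    print(n,c)
    for q in ['rack','tube_mid','slot','tube_foot','reader']:
        try: print(q,[(np.round(x['centre'],1).tolist(),round(x['p'],2)) for x in tip_of(n,q)], [(np.round(x['centre'],1).tolist(),round(x['p'],2)) for x in look_for(n,q)] if q!='slot' else '')
        except Exception as e: print(q,e)
print(get_obs())
E
```

```text
pics
top {'fx': 624.5094476792912, 'fy': 624.5094476792912, 'cx': 324.22046934353466, 'cy': 240.89820086747451, 'k1': -0.010228565775706043, 'position': array([0.3271, 0.0537, 1.5264]), 'orientation': array([-2.1255,  2.1735, -0.1512])}
rack [([239.4, 259.2], 0.62), ([314.6, 250.2], 0.58), ([224.1, 253.8], 0.22)] [([313.9, 246.2], 0.88), ([237.9, 257.8], 0.84)]
tube_mid [([221.8, 255.3], 0.48)] [([326.7, 304.0], 0.69)]
slot [([226.0, 252.4], 0.7), ([392.5, 246.4], 0.69), ([178.2, 195.9], 0.28)] 
tube_foot [([228.7, 254.7], 0.51)] [([224.5, 253.4], 0.46)]
reader [([241.4, 255.3], 0.44), ([283.0, 198.0], 0.2)] [([391.1, 243.1], 0.91)]
side {'fx': 459.0518769909623, 'fy': 459.0518769909623, 'cx': 320.69529588138084, 'cy': 240.32324363348494, 'k1': -0.09164036691813074, 'position': array([0.5249, 1.0391, 0.6507]), 'orientation': array([ 0.0642,  2.7294, -1.5469])}
rack [] [([312.5, 253.5], 0.78)]
tube_mid [] []
slot [([318.0, 203.2], 0.57)] 
tube_foot [] []
reader [([315.4, 230.4], 0.94)] [([316.4, 215.5], 0.93)]
wrist {'fx': 412.3280172379923, 'fy': 412.3280172379923, 'cx': 326.09668664581267, 'cy': 241.18179435490353, 'k1': 0.010018344624017824, 'position': array([0.1188, 0.6188, 0.3757]), 'orientation': array([2.3297, 1.702 , 0.2607])}
rack [] []
tube_mid [] []
slot [] 
tube_foot [] []
reader [] []
{'t': 1.5, 'q': array([ 1.143 ,  0.0527,  1.6129,  0.    ,  1.476 , -0.119 ]), 'dq': array([ 0.0014,  0.0012, -0.0017,  0.0013,  0.001 ,  0.0001]), 'effort': array([  0.0016, -39.3651, -37.0459,  -0.    ,   0.0003,  -0.    ]), 'tool_pos': array([0.1899, 0.5954, 0.4047]), 'tool_rot': array([-0.9788,  1.3396,  0.9788]), 'contact_force': array([ 0.3325, -0.1622, -0.4469]), 'wrist_torque': array([-0.0093, -0.0019, -0.0414]), 'opening': 0.08546957372303317}
```

View pics/top0.png

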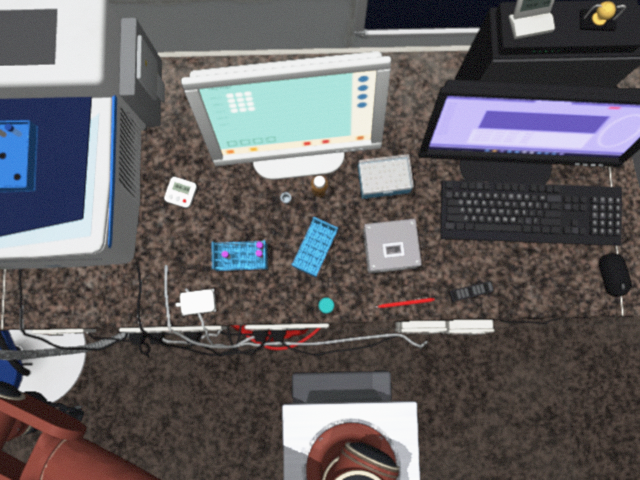

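View pics/side0.png

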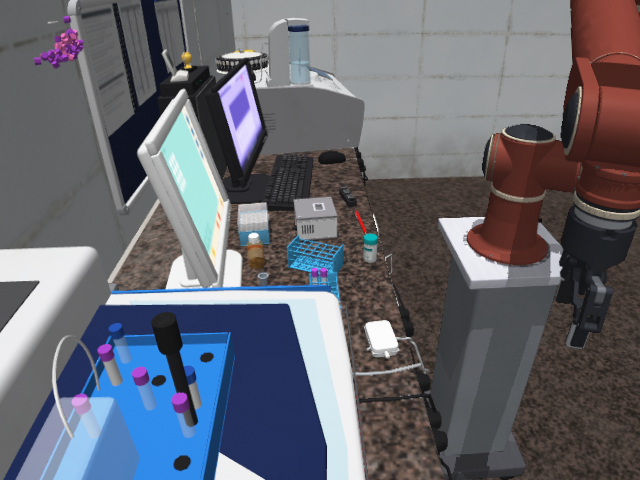

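```bash
python3 - <<'E'
import cv2
im=cv2.imread('pics/top0.png'); cv2.imwrite('pics/top0c.png',cv2.resize(im[170:350,170:440],None,fx=2.9,fy=2.9,interpolation=2))
E
```

```text
(no output)
```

View pics/top0c.png

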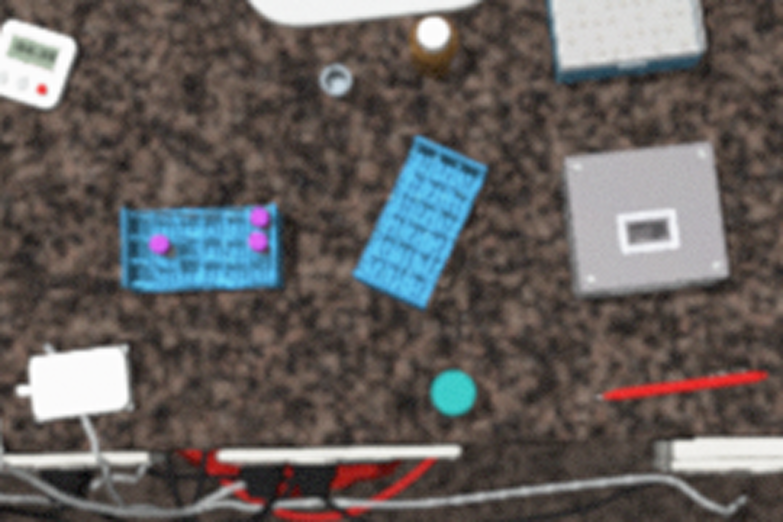

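The lone cap to take is at top (225,254), in the left-hand rack centred at (239,257). Look-alikes: the two caps of the pair at (259.5,244.6) and (259,253), the empty rack at (314,247), and the tubes in the analyser's tray at the far left edge, which is not an open rack. Measuring next.

```bash
python3 - <<'E'
from h import *
np.set_printoptions(precision=4,suppress=True)
im=cv2.imread('pics/top0.png'); d=np.load('pics/top0d.npy'); c=get_calibration('top')
print(rot(c['orientation']))
hsv=cv2.cvtColor(im,cv2.COLOR_BGR2HSV)
m=cv2.inRange(hsv,(140,90,120),(165,255,255)); m[:, :200]=0
n,l,s,ce=cv2.connectedComponentsWithStats(m)
for i in range(1,n):
    if s[i,4]>10: print('cap',ce[i],s[i,4],at_z(c,ce[i],0.079))
m=cv2.inRange(hsv,(90,120,80),(110,255,255)); n,l,s,ce=cv2.connectedComponentsWithStats(m[200:300,200:350])
for i in range(1,n):
    if s[i,4]>200:
        P=np.argwhere(l==i)[:,::-1]+200; r=cv2.minAreaRect(P.astype(np.float32)); print('rack',r, at_z(c,r[0],.055), at_z(c,cv2.boxPoints(r),.055))
# reader
g=im[205:280,355:430]; 
for uv in [(392.6,249.8)]: print('slot',at_z(c,uv,.075))
cv2.imwrite('pics/reader.png',cv2.resize(im[210:280,350:435],None,fx=8,fy=8,interpolation=2))
for q in ['vial','bottle','cup','timer','reader','rack']:
    for x in look_for('top',q): print(q,np.round(x['centre'],1),x['p'],at_z(c,x['centre'],.05))
w=get_calibration('wrist');o=get_obs();Rt=rot(o['tool_rot']);print(Rt,'cam in tool',Rt.T@(w['position']-o['tool_pos']),Rt.T@rot(w['orientation']))
E
```

```text
[[-0.0223 -0.9901  0.1389]
 [-0.9998  0.0222 -0.0026]
 [-0.0005 -0.1389 -0.9903]]
cap [613.84 107.12] 25 [[ 0.8411 -0.6578  0.079 ]]
cap [259.3448 244.7241] 29 [[0.5245 0.2018 0.079 ]]
cap [258.8077 253.0769] 26 [[0.5048 0.2032 0.079 ]]
cap [224.76 253.96] 25 [[0.5045 0.2827 0.079 ]]
rack ((314.71917724609375, 246.4178009033203), (27.64203643798828, 54.95302963256836), 24.443954467773438) [[0.5207 0.0727 0.055 ]] [[0.476  0.1303 0.055 ]
 [0.595  0.0741 0.055 ]
 [0.5659 0.0146 0.055 ]
 [0.4475 0.0713 0.055 ]]
rack ((238.983154296875, 255.4269561767578), (28.428882598876953, 54.62343215942383), 88.31531524658203) [[0.5032 0.2528 0.055 ]] [[0.5368 0.3186 0.055 ]
 [0.5378 0.1887 0.055 ]
 [0.4698 0.1873 0.055 ]
 [0.4689 0.3165 0.055 ]]
slot [[ 0.506  -0.1097  0.075 ]]
vial [327.4 302.9] 0.7 [[0.3866 0.0457 0.05  ]]
bottle [318.3 186.6] 0.85 [[0.667  0.0612 0.05  ]]
cup [281.8 195.6] 0.4 [[0.6468 0.1497 0.05  ]]
timer [181.6 191.3] 0.75 [[0.6629 0.3916 0.05  ]]
timer [391.5 244.5] 0.7 [[ 0.5219 -0.1104  0.05  ]]
timer [284.4 197.3] 0.6 [[0.6425 0.1435 0.05  ]]
timer [226.6 253.7] 0.19 [[0.5086 0.2829 0.05  ]]
reader [391.1 243.1] 0.91 [[ 0.5253 -0.1096  0.05  ]]
rack [313.9 246.2] 0.88 [[0.522  0.0747 0.05  ]]
rack [237.9 257.8] 0.84 [[0.4982 0.2561 0.05  ]]
[[ 0.     -0.9527  0.3039]
 [ 0.      0.3039  0.9527]
 [-1.     -0.      0.    ]] cam in tool [0.029  0.0749 0.0006] [[-0.0002 -0.2989  0.9543]
 [-0.0001 -0.9543 -0.2989]
 [ 1.     -0.0002  0.0002]]
```

View pics/reader.png

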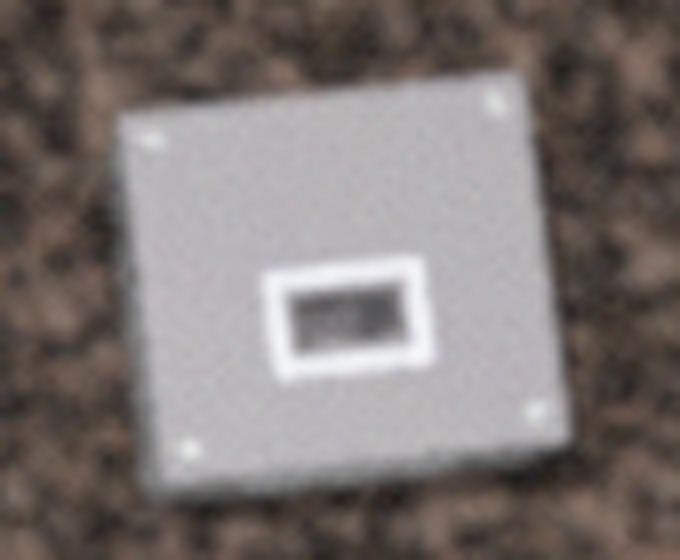

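View pics/wrist0.png

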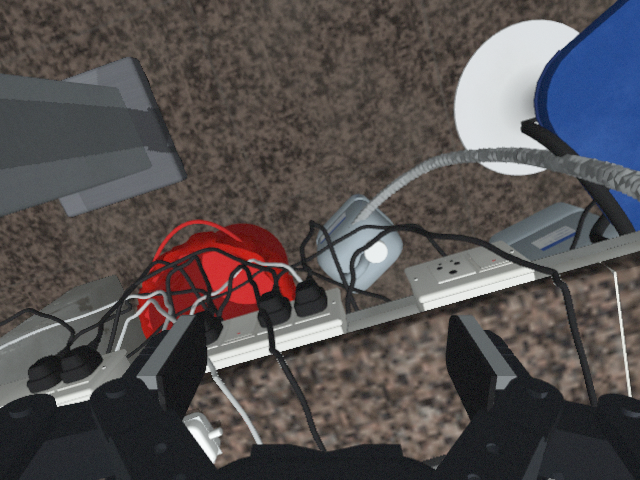

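Request:
carry_out(increments=[[[0,0,-1],[0.6,-1,0],1],[[0,0,-1],[0.6,-1,0],1],[[0,0,-1],[0.6,-1,0],1],[[0,0,-1],[0.8,-1,0],1],[[0,0,-1],[1,-1,0],1],[[0,0,-1],[1,-1,0],1],[[0,0,-1],[1,-1,0],1],[[0,0,-1],[1,-1,0],1]])

```text
t: 2.6
tool_pos: [0.3233, 0.4313, 0.405]
tool_rot: [-0.341, 1.542, 0.343]
contact_force: [-0.2, -0.0, -0.3]
opening: 0.0853
```

Request:
carry_out(increments=[[[0,0,-1],[1,-1,0],1],[[0,0,-1],[1,-1,0],1],[[0,0,-1],[1,-1,0],1],[[0,0,-1],[1,-1,0],1],[[0,0,-0.6],[1,-1,0],1],[[0,0,0],[1,-1,0],1],[[0,0,0],[0,0,0],1]])

```text
t: 3.3
tool_pos: [0.4491, 0.3036, 0.4062]
tool_rot: [0.039, 1.566, -0.037]
contact_force: [0.1, -0.1, -0.2]
opening: 0.0857
```

Request:
carry_out(increments=[[[0,0,0.5],[1,-0.4,-1],0.6],[[0,0,0],[1,-0.4,-1],0.6],[[0,0,0],[0.8,-0.3,-1],0.6],[[0,0,0],[0,0,0],0.6]])

```text
t: 3.7
tool_pos: [0.5062, 0.2816, 0.3465]
tool_rot: [0.001, 1.563, 0.007]
contact_force: [-0.9, -0.3, -0.3]
opening: 0.0513
```

```bash
cat > look.py <<'E'
import sys
from h import *
np.set_printoptions(precision=4,suppress=True)
tag=sys.argv[1]
o=get_obs(); w=get_calibration('wrist'); im,d=get_image('wrist'); cv2.imwrite(f'pics/w{tag}.png',im); np.save(f'pics/w{tag}d.npy',d)
Rt=rot(o['tool_rot']); print('t',o['t'],'tcp',o['tool_pos'],'x',Rt[:,0],'jaw',Rt[:,2],'open',o['opening'],'F',o['contact_force'])
print('grasp pt',o['tool_pos']+Rt[:,0]*.155)
hsv=cv2.cvtColor(im,cv2.COLOR_BGR2HSV)
m=cv2.inRange(hsv,(140,90,60),(165,255,255))
n,l,s,ce=cv2.connectedComponentsWithStats(m)
for i in range(1,n):
    if s[i,4]>60:
        dd=d[l==i]; pk=at_d(w,np.argwhere(l==i)[:,::-1],dd); pk=pk[dd>0]
        zt=np.percentile(pk[:,2],98); top=pk[np.abs(pk[:,2]-zt)<.003]
        print('cap',ce[i],s[i,:5],'ztop',zt,'top mean',top.mean(0),'mid-box',(top.min(0)+top.max(0))/2, top.max(0)-top.min(0))
import pickle; pickle.dump(w,open(f'pics/w{tag}.pkl','wb'))
E
python3 look.py 1
```

```text
t 3.7 tcp [0.5062 0.2816 0.3465] x [ 0.0077  0.0052 -1.    ] jaw [1.     0.0037 0.0078] open 0.05125753140562014 F [-0.8931 -0.2754 -0.3401]
grasp pt [0.5074 0.2824 0.1915]
cap [321.6359 237.4067] [310 223  24  30 563] ztop 0.08195342339133795 top mean [0.5074 0.2858 0.0807] mid-box [0.5075 0.2857 0.0808] [0.0133 0.0139 0.0036]
cap [322.0119 350.7823] [312 334  21  33 588] ztop 0.08177957925448719 top mean [0.5077 0.2065 0.0807] mid-box [0.5076 0.206  0.0806] [0.0132 0.0152 0.0035]
cap [350.9298 352.9298] [340 337  24  32 598] ztop 0.08180784216970557 top mean [0.5273 0.2048 0.0807] mid-box [0.5273 0.2043 0.0808] [0.0144 0.0148 0.0039]
```

View pics/w1.png

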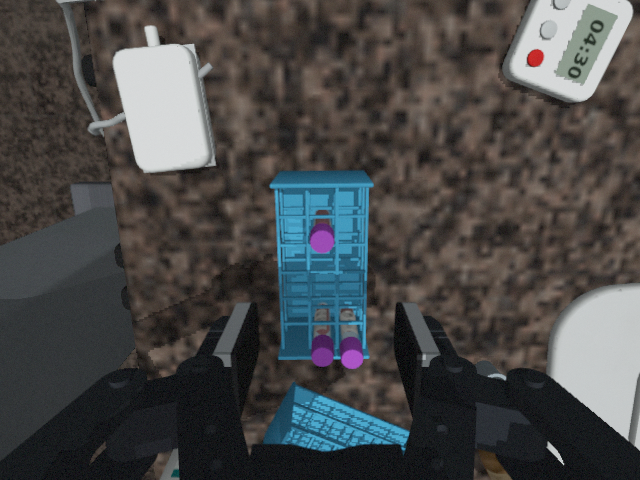

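Request:
carry_out(increments=[[[-0.05,0.08,0],[0.07,0.2,-1],0.55],[[0,0,0],[0,0,-1],0.55],[[0,0,0],[0,0,-1],0.55],[[0,0,0],[0,0,-1],0.55],[[0,0,0],[0,0,0],0.55],[[0,0,0],[0,0,0],0.55]])

```text
t: 4.35
tool_pos: [0.5041, 0.2913, 0.2678]
tool_rot: [-0.004, 1.565, 0.012]
contact_force: [-0.3, 0.3, 1.0]
opening: 0.0469
```

```bash
python3 look.py 2
```

```text
t 4.35 tcp [0.5041 0.2913 0.2678] x [ 0.0055  0.005  -1.    ] jaw [0.9999 0.0098 0.0056] open 0.04689032955322514 F [-0.3278  0.2712  0.9645]
grasp pt [0.505  0.292  0.1128]
cap [326.8124 309.0095] [ 310  286   34   46 1263] ztop 0.08186144825310156 top mean [0.5072 0.286  0.0807] mid-box [0.507  0.2856 0.0807] [0.0142 0.0142 0.0037]
cap [325.5414 440.6545] [312 430  29  21 495] ztop 0.07826523197438566 top mean [0.5078 0.2131 0.0768] mid-box [0.5078 0.2131 0.0775] [0.0102 0.0027 0.0042]
cap [362.8981 439.0491] [350 432  28  14 265] ztop 0.07275704536147298 top mean [0.5264 0.2114 0.0711] mid-box [0.5267 0.2108 0.0715] [0.0109 0.0041 0.0035]
```

View pics/w2.png

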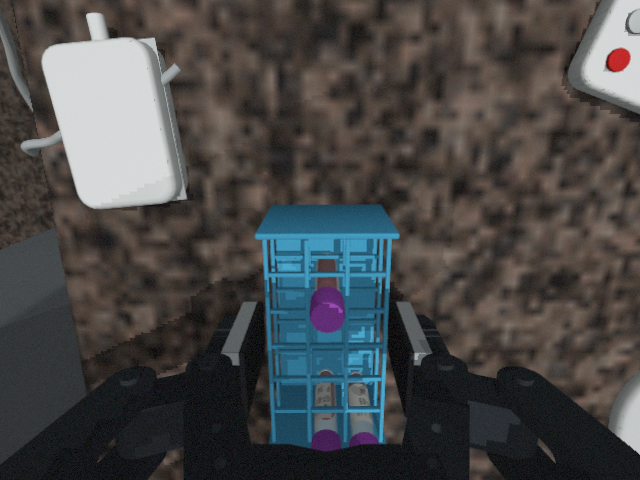

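Request:
carry_out(increments=[[[-0.05,0.05,0],[0.14,-0.26,-0.6],0.55],[[0,0,0],[0,0,-0.5],0.55],[[0,0,0],[0,0,-0.4],0.55],[[0,0,0],[0,0,-0.3],0.55],[[0,0,0],[0,0,0],0.55]])

```text
t: 4.9
tool_pos: [0.5077, 0.2861, 0.2318]
tool_rot: [-0.007, 1.566, 0.009]
contact_force: [-0.0, 0.3, 0.9]
opening: 0.0471
```

```bash
python3 look.py 3
```

```text
t 4.9 tcp [0.5077 0.2861 0.2318] x [ 0.0045  0.0015 -1.    ] jaw [0.9999 0.0099 0.0045] open 0.047071406929137624 F [-0.0159  0.2508  0.9304]
grasp pt [0.5084 0.2864 0.0768]
cap [318.0235 340.4353] [ 297  310   43   60 2088] ztop 0.08172057832964331 top mean [0.5073 0.2861 0.0807] mid-box [0.5073 0.2857 0.0806] [0.0143 0.0154 0.0037]
```

View pics/w3.png

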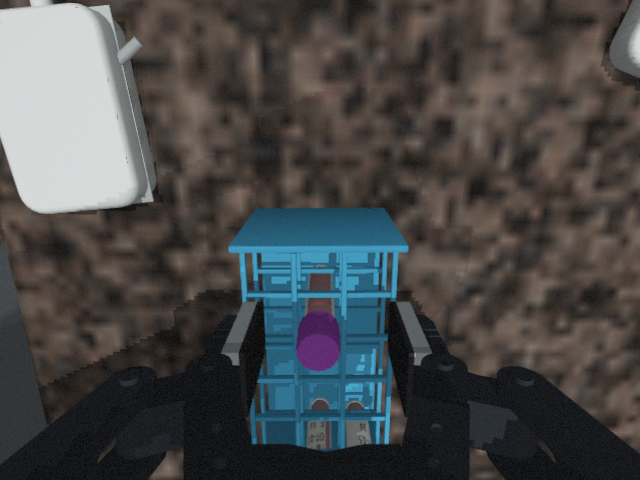

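Request:
carry_out(increments=[[[0,0,0],[-0.05,0,-0.05],0.3],[[0,0,0],[0,0,0],0.2],[[0,0,0],[0,0,0],0.1],[[0,0,0],[0,0,0],0.1],[[0,0,0],[0,0,0],0.05],[[0,0,0],[0,0,0],0.05],[[0,0,0],[0,0,0],0.0],[[0,0,0],[0,0,0],0.0]], squeeze=30)

```text
t: 5.75
tool_pos: [0.5074, 0.2865, 0.2328]
tool_rot: [-0.006, 1.563, 0.01]
contact_force: [0.6, 0.3, 0.3]
opening: 0.0135
```

```bash
python3 look.py 4
```

```text
t 5.75 tcp [0.5074 0.2865 0.2328] x [ 0.0077  0.0028 -1.    ] jaw [0.9999 0.0101 0.0077] open 0.013482373195387132 F [0.5646 0.269  0.2789]
grasp pt [0.5085 0.2869 0.0778]
cap [326.056  341.1676] [ 306  311   41   60 2052] ztop 0.08293262368764695 top mean [0.5102 0.2865 0.0818] mid-box [0.5101 0.2861 0.0824] [0.0136 0.0149 0.0048]
```

View pics/w4.png

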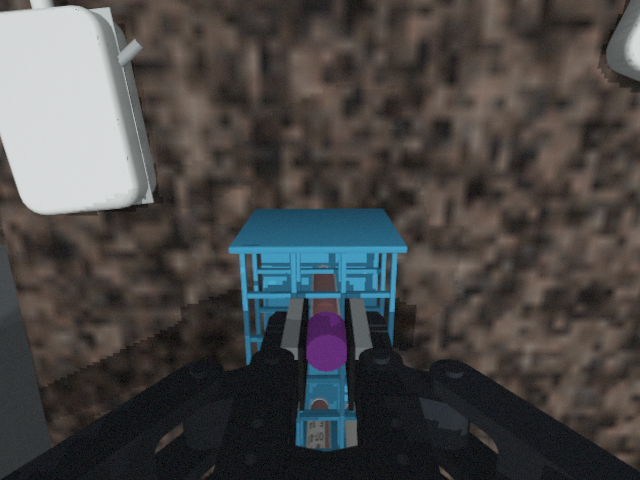

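Gripped: the cap sits between the pads at (326,341), opening 13.5 mm. Lifting straight up.

Request:
carry_out(increments=[[[0,0,0],[0,0,0.3],0],[[0,0,0],[0,0,0.5],0],[[0,0,0],[0,0,0.7],0],[[0,0,0],[0,0,0.8],0],[[0,0,0],[0,0,0.8],0],[[0,0,0],[0,0,0.8],0],[[0,0,0],[0,0,0.8],0],[[0,0,0],[0,0,0.8],0]])

```text
t: 6.6
tool_pos: [0.5066, 0.2862, 0.3524]
tool_rot: [-0.005, 1.562, 0.01]
contact_force: [0.3, 0.3, -0.1]
opening: 0.0135
```

Request:
carry_out(increments=[[[0,0,0],[0,0,0.8],0],[[0,0,0],[0,0,0.6],0],[[0,0,0],[0,0,0.3],0],[[0,0,0],[0,0,0],0]])

```text
t: 7.0
tool_pos: [0.507, 0.2864, 0.3957]
tool_rot: [-0.003, 1.553, 0.013]
contact_force: [0.3, 1.4, -0.1]
opening: 0.0136
```

```bash
python3 look.py 5; python3 - <<'E'
from h import *
im,d=get_image('side'); cv2.imwrite('pics/s1.png',im); cv2.imwrite('pics/s1c.png',cv2.resize(im[150:310,230:410],None,fx=3.6,fy=3.6,interpolation=2))
E
```

```text
t 7.0 tcp [0.507  0.2864 0.3957] x [ 0.0178  0.007  -0.9998] jaw [0.9998 0.0101 0.0179] open 0.013582635009333066 F [ 0.3248  1.3802 -0.0903]
grasp pt [0.5098 0.2875 0.2407]
cap [326.3228 340.896 ] [ 306  311   41   61 2144] ztop 0.24585938023406856 top mean [0.5115 0.2869 0.2447] mid-box [0.5114 0.2865 0.2457] [0.0136 0.0154 0.0057]
```

View pics/w5.png

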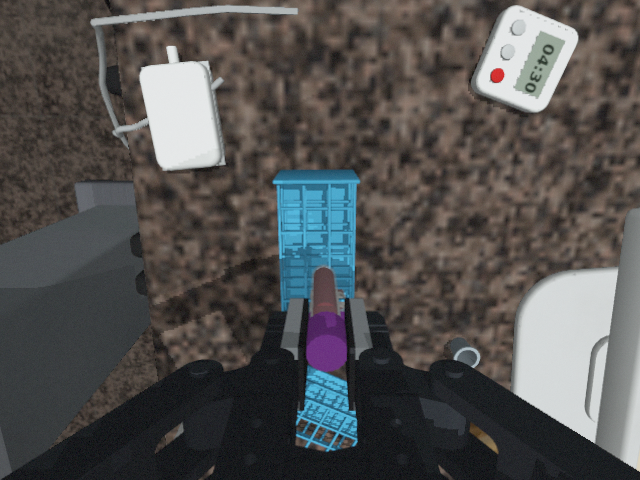

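View pics/s1.png

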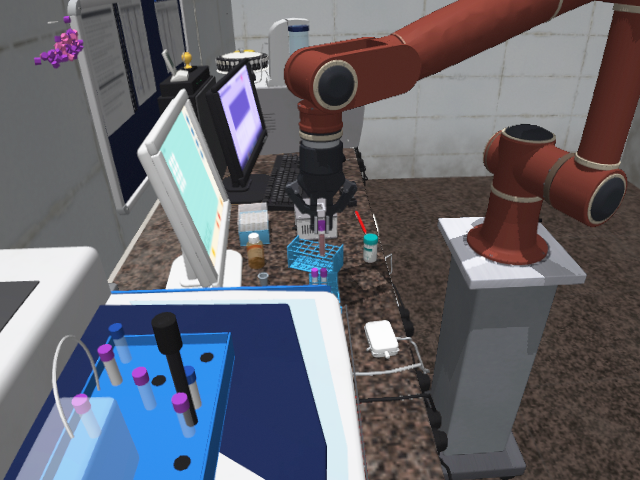

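Request:
carry_out(increments=[[[-0.07,0.18,0],[0,-0.4,0],0],[[0,0,0],[0,-0.8,0],0],[[0,0,0],[0,-1,0],0],[[0,0,0],[0,-1,0],0],[[0,0,0],[0,-1,0],0],[[0,0,0],[0,-1,0],0],[[0,0,0],[0,-1,0],0],[[0,0,0],[0,-1,0],0]])

```text
t: 7.9
tool_pos: [0.5043, 0.1318, 0.3852]
tool_rot: [-0.015, 1.59, 0.003]
contact_force: [0.4, -0.6, -0.9]
opening: 0.0135
```

Request:
carry_out(increments=[[[0,0,0],[0,-1,0],0],[[0,0,0],[0,-1,0],0],[[0,0,0],[0,-1,0],0],[[0,0,0],[0,-1,0],0],[[0,0,0],[0,-1,0],0],[[0,0,0],[0,-1,0],0],[[0,0,0],[0,-1,0],0],[[0,0,0],[0,-1,0],0]])

```text
t: 8.7
tool_pos: [0.4988, -0.0431, 0.3774]
tool_rot: [-0.011, 1.605, -0.004]
contact_force: [0.5, 0.3, -0.4]
opening: 0.0139
```

Request:
carry_out(increments=[[[0,-0.2,0.2],[0.1,-1,0],0],[[0,0,0.2],[0.1,-1,0],0],[[0,0,0.2],[0.1,-1,0],0],[[0,0,0],[0,-1,0],0],[[0,0,0],[0,-1,0],0],[[0,0,0],[0,-1,0],0],[[0,0,0],[0,-0.4,0],0],[[0,0,0],[0,0,0],0]])

```text
t: 9.5
tool_pos: [0.4974, -0.1844, 0.3699]
tool_rot: [-0.051, 1.597, 0.04]
contact_force: [-0.1, 0.6, -0.1]
opening: 0.0134
```

```bash
python3 look.py 6;  python3 - <<'E'
from h import *
for q in ['slot','reader','tube_foot']: print(q,[(np.round(x['centre'],1).tolist(),round(x['p'],2)) for x in tip_of('wrist',q)])
E
```

```text
t 9.5 tcp [ 0.4974 -0.1844  0.3699] x [-0.0265 -0.0076 -0.9996] jaw [ 0.998   0.0576 -0.0269] open 0.013449015305416201 F [-0.1327  0.5703 -0.085 ]
grasp pt [ 0.4933 -0.1856  0.215 ]
cap [326.0052 341.4721] [ 306  311   42   61 2129] ztop 0.22026206234971796 top mean [ 0.4951 -0.1862  0.219 ] mid-box [ 0.495  -0.1868  0.2201] [0.014  0.0152 0.0057]
slot [([361.0, 113.4], 0.93)]
reader [([371.1, 111.3], 0.72)]
tube_foot [([321.7, 271.8], 0.55)]
```

View pics/w6.png

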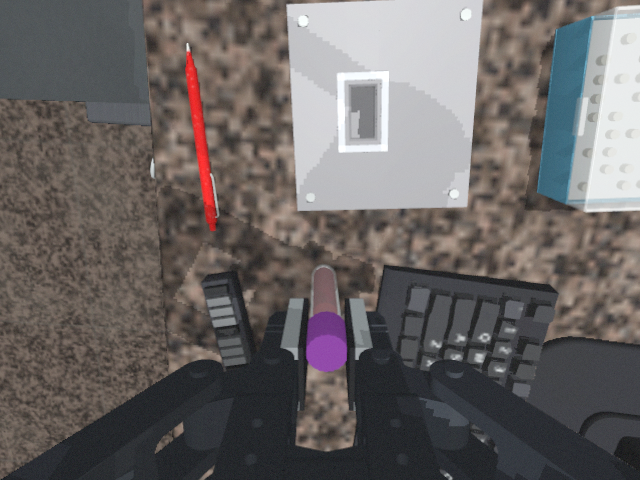

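```bash
cat > slot.py <<'E'
import sys,pickle
from h import *
np.set_printoptions(precision=4,suppress=True)
tag=sys.argv[1]; r0,r1,c0,c1=map(int,sys.argv[2:6])
w=pickle.load(open(f'pics/w{tag}.pkl','rb')); im=cv2.imread(f'pics/w{tag}.png'); d=np.load(f'pics/w{tag}d.npy')
g=im.min(2); m=np.zeros_like(g); m[r0:r1,c0:c1]=(g[r0:r1,c0:c1]>225)*255
n,l,s,ce=cv2.connectedComponentsWithStats(m); i=1+np.argmax(s[1:,4])
comp=((l==i)*255).astype(np.uint8)
P=at_d(w,np.argwhere(comp>0)[:,::-1],d[comp>0]); zt=np.median(P[:,2]); print('frame area',s[i],'z',zt)
cs,h=cv2.findContours(comp,cv2.RETR_CCOMP,cv2.CHAIN_APPROX_NONE)
for k,cc in enumerate(cs):
    if len(cc)<40: continue
    X=at_z(w,cc.reshape(-1,2),zt)
    r=cv2.minAreaRect((X[:,:2]*1000).astype(np.float32)); print('outer' if h[0][k][3]<0 else 'inner',r, np.mean(cv2.boxPoints(r),0))
E
python3 slot.py 6 60 165 325 400
python3 - <<'E'
from h import *; import pickle
np.set_printoptions(precision=4,suppress=True)
w=pickle.load(open('pics/w6.pkl','rb')); im=cv2.imread('pics/w6.png'); d=np.load('pics/w6d.npy')
for uv in [(323,270),(323,275),(323,285),(323,300),(326,320),(326,350)]: print(uv,d[uv[1],uv[0]],at_d(w,uv,d[uv[1],uv[0]]))
cv2.imwrite('pics/w6c.png',cv2.resize(im[255:385,270:385],None,fx=5,fy=5,interpolation=2))
E
```

```text
frame area [ 337   71   52   82 1572] z 0.07723719183504263
outer ((508.9554138183594, -109.25396728515625), (30.854476928710938, 46.22693634033203), 5.439088344573975) [ 508.9554 -109.254 ]
inner ((509.1279296875, -109.49376678466797), (23.53897476196289, 39.48505401611328), 5.470170974731445) [ 509.1279 -109.4938]
(323, 270) 0.1978543 [[ 0.4916 -0.1819  0.1562]]
(323, 275) 0.19112149 [[ 0.4919 -0.1816  0.1632]]
(323, 285) 0.18033805 [[ 0.4922 -0.1816  0.1745]]
(323, 300) 0.1652219 [[ 0.4927 -0.1812  0.1903]]
(326, 320) 0.1456848 [[ 0.4944 -0.1792  0.2102]]
(326, 350) 0.13930313 [[ 0.495  -0.1858  0.2189]]
```

View pics/w6c.png

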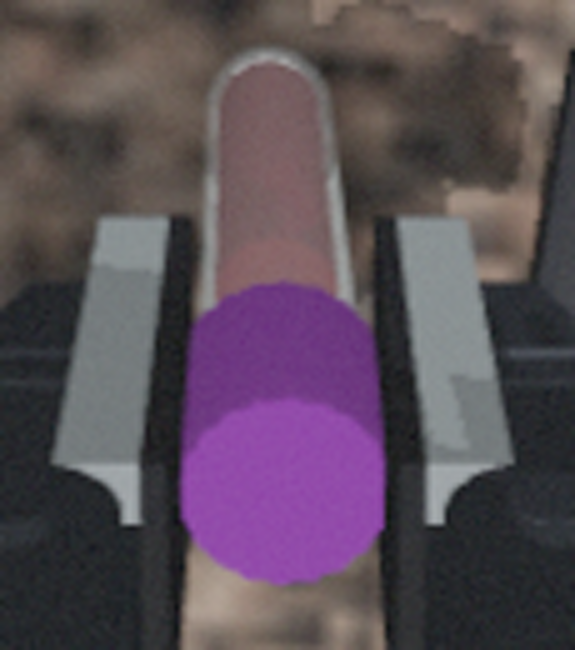

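Request:
carry_out(increments=[[[0.1,-0.26,0.37],[0.4,0.6,0],0],[[0,0,0],[0.1,0.7,-0.4],0],[[0,0,0],[0,0.7,-0.5],0],[[0,0,0],[0,0.5,-0.5],0],[[0,0,0],[0,0.2,-0.2],0],[[0,0,0],[0,0,0],0]])

```text
t: 10.3
tool_pos: [0.5086, -0.12, 0.3347]
tool_rot: [-0.081, 1.567, 0.087]
contact_force: [-1.0, -0.0, -1.0]
opening: 0.0135
```

```bash
python3 look.py 7; python3 slot.py 7 60 280 270 420
```

```text
t 10.3 tcp [ 0.5086 -0.12    0.3347] x [ 0.0017  0.0041 -1.    ] jaw [0.9943 0.1066 0.0021] open 0.013455158383353049 F [-0.9912 -0.0482 -1.021 ]
grasp pt [ 0.5088 -0.1194  0.1797]
cap [326.0567 341.5361] [ 306  311   41   61 2134] ztop 0.1849235804384392 top mean [ 0.5105 -0.1199  0.1837] mid-box [ 0.5104 -0.1204  0.1846] [0.0143 0.0156 0.0052]
frame area [ 299  194   54   77 1083] z 0.07733199955833955
outer ((509.1038818359375, -109.36503601074219), (30.192079544067383, 45.57478713989258), 5.013789653778076) [ 509.1039 -109.365 ]
```

View pics/w7.png

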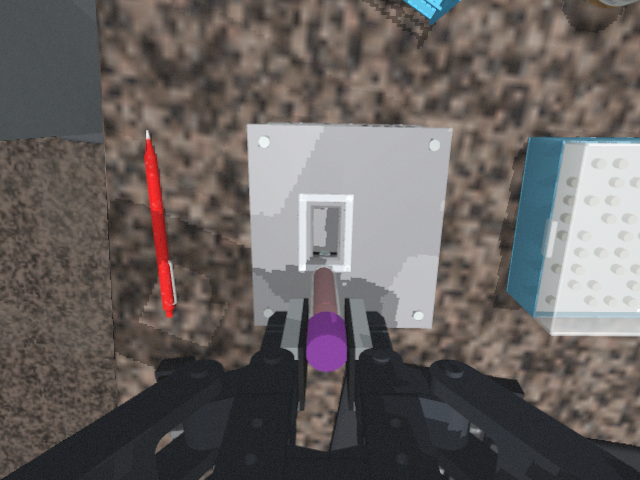

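```bash
cat > ax.py <<'E'
import sys,pickle
from h import *
np.set_printoptions(precision=4,suppress=True)
tag=sys.argv[1]
w=pickle.load(open(f'pics/w{tag}.pkl','rb')); im=cv2.imread(f'pics/w{tag}.png'); d=np.load(f'pics/w{tag}d.npy')
# tube body centreline: columns near tube whose depth is far less than the background, per row
for r in range(268,318,6):
    row=d[r,300:350]; near=(row>0)&(row<np.median(row[18:30])+.012)&(row>np.median(row[18:30])-.012)
    idx=np.flatnonzero(near)+300; idx=idx[(idx>305)&(idx<345)]
    c=(idx.min()+idx.max())/2; print(r,idx.min(),idx.max(),at_d(w,(c,r),np.median(d[r,int(c)-2:int(c)+3])))
E
python3 ax.py 7
```

```text
268 315 332 [[ 0.5088 -0.1147  0.1192]]
274 312 335 [[ 0.5089 -0.1148  0.1268]]
280 312 336 [[ 0.5091 -0.115   0.1335]]
286 312 337 [[ 0.5093 -0.1146  0.1411]]
292 311 337 [[ 0.5091 -0.1148  0.1472]]
298 311 338 [[ 0.5094 -0.115   0.1524]]
304 308 339 [[ 0.509  -0.1148  0.1586]]
310 308 340 [[ 0.5092 -0.1149  0.1636]]
316 306 340 [[ 0.5087 -0.1138  0.1706]]
```

Request:
carry_out(increments=[[[0,0,-0.1],[0,0.35,-0.3],0],[[0,0,0],[0,0.25,-0.4],0],[[0,0,0],[0,0,-0.4],0],[[0,0,0],[0,0,0],0]])

```text
t: 10.75
tool_pos: [0.5087, -0.1081, 0.3117]
tool_rot: [-0.072, 1.566, 0.076]
contact_force: [-0.8, -0.6, -0.7]
opening: 0.0134
```

```bash
python3 look.py 8; python3 slot.py 8 180 300 270 420; python3 ax.py 8;python3 - <<'E'
from h import *
im=cv2.imread('pics/w8.png'); cv2.imwrite('pics/w8c.png',cv2.resize(im[205:385,230:420],None,fx=3.3,fy=3.3,interpolation=2))
E
```

```text
t 10.75 tcp [ 0.5087 -0.1081  0.3117] x [ 0.0031  0.0032 -1.    ] jaw [0.9956 0.094  0.0034] open 0.01343034394238108 F [-0.7539 -0.6004 -0.662 ]
grasp pt [ 0.5092 -0.1076  0.1567]
cap [326.0188 341.4131] [ 306  311   42   61 2130] ztop 0.1619465509632442 top mean [ 0.5109 -0.1082  0.1608] mid-box [ 0.5107 -0.1087  0.1617] [0.0143 0.0158 0.0054]
frame area [ 293  224   59   61 1036] z 0.07733623459963937
outer ((508.5020446777344, -102.8397216796875), (30.25873374938965, 33.2843017578125), 4.974633693695068) [ 508.5021 -102.8397]
268 315 332 [[ 0.5093 -0.103   0.0964]]
274 312 335 [[ 0.5093 -0.103   0.1042]]
280 312 336 [[ 0.5096 -0.1031  0.111 ]]
286 312 337 [[ 0.5098 -0.1033  0.1172]]
292 311 337 [[ 0.5096 -0.1029  0.1246]]
298 311 338 [[ 0.5098 -0.1032  0.1297]]
304 308 339 [[ 0.5094 -0.1033  0.1351]]
310 308 340 [[ 0.5096 -0.1031  0.1408]]
316 306 340 [[ 0.5091 -0.1015  0.1487]]
```

View pics/w8c.png

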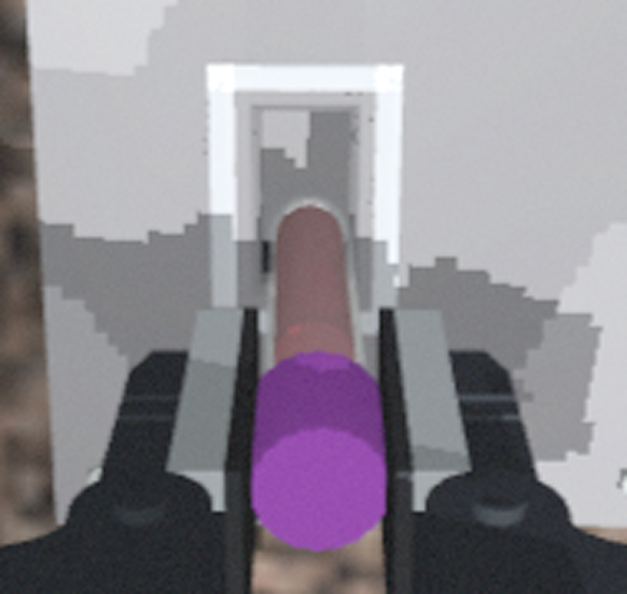

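Request:
carry_out(increments=[[[0,0,0],[-0.03,0,-0.2],0],[[0,0,0],[0,0,-0.2],0],[[0,0,0],[0,0,-0.2],0],[[0,0,0],[0,0,0],0]])

```text
t: 11.2
tool_pos: [0.5084, -0.109, 0.3]
tool_rot: [-0.071, 1.565, 0.075]
contact_force: [-0.6, 1.1, -0.3]
opening: 0.0135
```

```bash
python3 look.py 9; python3 slot.py 9 180 300 270 420; python3 ax.py 9;python3 - <<'E'
from h import *
im=cv2.imread('pics/w9.png'); cv2.imwrite('pics/w9c.png',cv2.resize(im[205:385,230:420],None,fx=3.3,fy=3.3,interpolation=2))
E
```

```text
t 11.2 tcp [ 0.5084 -0.109   0.3   ] x [ 0.0049  0.0023 -1.    ] jaw [0.9957 0.0929 0.0051] open 0.013488370748811283 F [-0.5538  1.0566 -0.2962]
grasp pt [ 0.5092 -0.1087  0.145 ]
cap [326.0174 341.3856] [ 306  311   42   61 2124] ztop 0.15017662994281328 top mean [ 0.5109 -0.1091  0.149 ] mid-box [ 0.5108 -0.1095  0.1498] [0.0143 0.0157 0.0052]
frame area [ 291  229   62   56 1135] z 0.07734979293873015
outer ((508.3031005859375, -101.11668395996094), (30.329160690307617, 29.03038215637207), 5.236821174621582) [ 508.3031 -101.1167]
268 306 344 [[ 0.5102 -0.1041  0.0842]]
274 312 335 [[ 0.5095 -0.1041  0.0922]]
280 312 336 [[ 0.5097 -0.104   0.0996]]
286 311 336 [[ 0.5095 -0.1038  0.1068]]
292 311 337 [[ 0.5097 -0.1039  0.1129]]
298 311 338 [[ 0.5099 -0.104   0.1185]]
304 308 339 [[ 0.5095 -0.1043  0.1235]]
310 308 340 [[ 0.5097 -0.1042  0.1288]]
316 306 340 [[ 0.5092 -0.1026  0.1367]]
```

View pics/w9c.png

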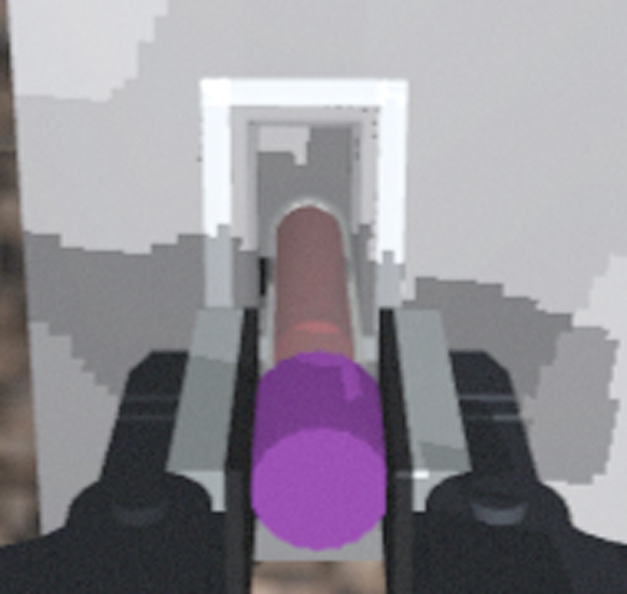

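Request:
carry_out(increments=[[[0,0.04,0],[0,0,0],0],[[0,0,0],[0,0,-0.15],0],[[0,0,0],[0,0,0],0]])

```text
t: 11.55
tool_pos: [0.5088, -0.1091, 0.2977]
tool_rot: [-0.072, 1.567, 0.074]
contact_force: [0.4, 0.7, -0.1]
opening: 0.0139
```

```bash
python3 look.py 10; python3 slot.py 10 180 300 270 420; python3 ax.py 10;python3 - <<'E'
from h import *
im=cv2.imread('pics/w10.png'); cv2.imwrite('pics/w10c.png',cv2.resize(im[205:385,230:420],None,fx=3.3,fy=3.3,interpolation=2))
E
```

```text
t 11.55 tcp [ 0.5088 -0.1091  0.2977] x [ 0.0021  0.0017 -1.    ] jaw [0.9957 0.0928 0.0022] open 0.013851606108076613 F [ 0.4245  0.6616 -0.0501]
grasp pt [ 0.5091 -0.1089  0.1427]
cap [326.0691 341.3263] [ 306  311   42   61 2127] ztop 0.14775775050763873 top mean [ 0.5108 -0.1094  0.1467] mid-box [ 0.5107 -0.1097  0.1472] [0.0143 0.0158 0.0049]
frame area [ 291  229   64   57 1156] z 0.07730477692250906
outer ((508.2069091796875, -100.80168914794922), (30.598878860473633, 28.726470947265625), 4.235624313354492) [ 508.2069 -100.8017]
268 306 344 [[ 0.5099 -0.1044  0.0819]]
274 312 335 [[ 0.5092 -0.1046  0.0894]]
280 312 336 [[ 0.5094 -0.1043  0.0973]]
286 311 336 [[ 0.5093 -0.1045  0.1036]]
292 311 337 [[ 0.5095 -0.1045  0.1097]]
298 311 338 [[ 0.5097 -0.1042  0.1163]]
304 308 339 [[ 0.5093 -0.1045  0.1212]]
310 308 340 [[ 0.5095 -0.1044  0.1266]]
316 306 340 [[ 0.509  -0.1031  0.134 ]]
```

View pics/w10c.png

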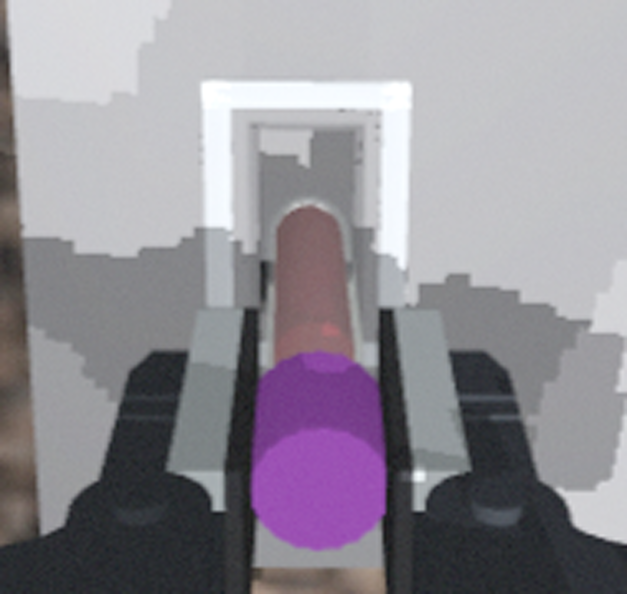

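Request:
carry_out(increments=[[[0,0,0],[-0.02,0,-0.2],0],[[0,0,0],[0,0,-0.2],0],[[0,0,0],[0,0,0],0]])

```text
t: 11.9
tool_pos: [0.5085, -0.1092, 0.2895]
tool_rot: [-0.072, 1.567, 0.074]
contact_force: [-0.6, -0.1, 0.5]
opening: 0.0134
```

```bash
python3 look.py 11; python3 slot.py 11 180 310 270 420; python3 ax.py 11;python3 - <<'E'
from h import *
im=cv2.imread('pics/w11.png'); cv2.imwrite('pics/w11c.png',cv2.resize(im[205:385,230:420],None,fx=3.3,fy=3.3,interpolation=2))
E
```

```text
t 11.9 tcp [ 0.5085 -0.1092  0.2895] x [ 0.0029  0.0014 -1.    ] jaw [0.9957 0.0929 0.003 ] open 0.013381307741178372 F [-0.5901 -0.1485  0.5411]
grasp pt [ 0.5089 -0.1089  0.1345]
cap [326.     341.4242] [ 306  311   41   61 2124] ztop 0.13964584385335713 top mean [ 0.5107 -0.1095  0.1385] mid-box [ 0.5105 -0.1098  0.1396] [0.0144 0.0157 0.0058]
frame area [ 290  234   66   54 1188] z 0.07732568298083516
outer ((508.2350769042969, -99.69932556152344), (30.482271194458008, 26.619218826293945), 5.266953945159912) [508.2351 -99.6993]
268 306 344 [[ 0.5098 -0.1045  0.0736]]
274 306 344 [[ 0.5098 -0.1043  0.0819]]
280 312 341 [[ 0.5105 -0.1043  0.089 ]]
286 311 336 [[ 0.5091 -0.1043  0.0959]]
292 311 337 [[ 0.5094 -0.1048  0.1012]]
298 311 338 [[ 0.5096 -0.1043  0.1079]]
304 308 339 [[ 0.5092 -0.1047  0.1127]]
310 308 339 [[ 0.5092 -0.1043  0.1187]]
316 306 340 [[ 0.5089 -0.1028  0.1264]]
```

View pics/w11c.png

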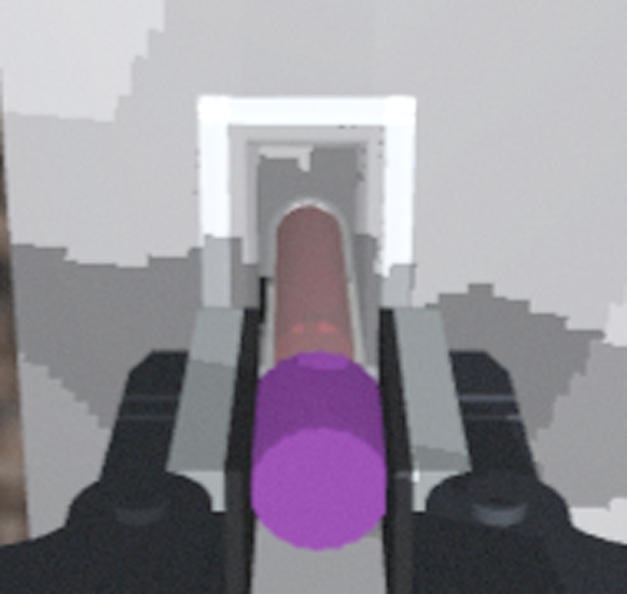

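Request:
carry_out(increments=[[[0,0,0],[0,0,-0.2],0],[[0,0,0],[0,0,-0.2],0],[[0,0,0],[0,0,-0.2],0],[[0,0,0],[0,0,0],0]])

```text
t: 12.35
tool_pos: [0.5084, -0.1092, 0.2766]
tool_rot: [-0.072, 1.567, 0.074]
contact_force: [-0.3, -0.4, 0.4]
opening: 0.0135
```

```bash
python3 look.py 12; python3 slot.py 12 180 310 270 420; python3 ax.py 12|tail -6
```

```text
t 12.35 tcp [ 0.5084 -0.1092  0.2766] x [ 0.0027  0.0014 -1.    ] jaw [0.9957 0.093  0.0028] open 0.013482961605612907 F [-0.3184 -0.4401  0.3568]
grasp pt [ 0.5089 -0.1089  0.1216]
cap [326.0511 341.4172] [ 306  311   42   61 2131] ztop 0.12672963473417792 top mean [ 0.5106 -0.1095  0.1256] mid-box [ 0.5105 -0.1101  0.1261] [0.0143 0.0155 0.0047]
frame area [ 287  242   72   51 1299] z 0.07732308083374545
outer ((507.89434814453125, -98.02766418457031), (30.914608001708984, 23.133201599121094), 4.28444766998291) [507.8943 -98.0277]
286 306 344 [[ 0.5097 -0.1046  0.0824]]
292 311 337 [[ 0.5093 -0.1046  0.0888]]
298 311 338 [[ 0.5095 -0.1045  0.0947]]
304 308 339 [[ 0.5091 -0.1043  0.1007]]
310 308 340 [[ 0.5093 -0.1044  0.1056]]
316 306 340 [[ 0.5088 -0.1031  0.1131]]
```

Request:
carry_out(increments=[[[0,0,0],[0,0,-0.2],0],[[0,0,0],[0,0,-0.2],0],[[0,0,0],[0,0,-0.15],0],[[0,0,0],[0,0,0],0],[[0,0,0],[0,0,0],0],[[0,0,0],[0,0,0],0]])

```text
t: 13.0
tool_pos: [0.5086, -0.1093, 0.265]
tool_rot: [-0.072, 1.566, 0.074]
contact_force: [0.1, 0.2, 0.5]
opening: 0.0138
```

```bash
python3 look.py 13; python3 slot.py 13 180 310 270 420; python3 ax.py 13|tail -6; python3 - <<'E'
from h import *
for n in ['side','top']:
    im,d=get_image(n); cv2.imwrite(f'pics/{n}F.png',im)
im=cv2.imread('pics/sideF.png'); a=cv2.resize(im[180:300,250:400],None,fx=4,fy=4,interpolation=2); cv2.imwrite('pics/sFc.png',a)
im=cv2.imread('pics/topF.png'); a=cv2.resize(im[165:345,160:440],None,fx=2.8,fy=2.8,interpolation=2); cv2.imwrite('pics/tFc.png',a)
E
```

```text
t 13.0 tcp [ 0.5086 -0.1093  0.265 ] x [ 0.0032  0.0011 -1.    ] jaw [0.9957 0.0929 0.0032] open 0.013779599259633525 F [0.0593 0.1875 0.4776]
grasp pt [ 0.5091 -0.1091  0.11  ]
cap [325.9412 341.4492] [ 306  311   41   61 2126] ztop 0.11521496096171202 top mean [ 0.5108 -0.1096  0.114 ] mid-box [ 0.5107 -0.1099  0.1148] [0.0144 0.0153 0.0052]
frame area [ 284  250   76   48 1447] z 0.07727870036212536
outer ((507.8310241699219, -96.64518737792969), (30.881656646728516, 20.874839782714844), 5.255175590515137) [507.8311 -96.6452]
286 311 344 [[ 0.5111 -0.1046  0.0709]]
292 311 344 [[ 0.511  -0.1045  0.0773]]
298 311 344 [[ 0.511  -0.1046  0.083 ]]
304 308 339 [[ 0.5094 -0.1046  0.0887]]
310 308 339 [[ 0.5094 -0.1045  0.0941]]
316 306 340 [[ 0.5091 -0.1032  0.1015]]
```

View pics/w13.png

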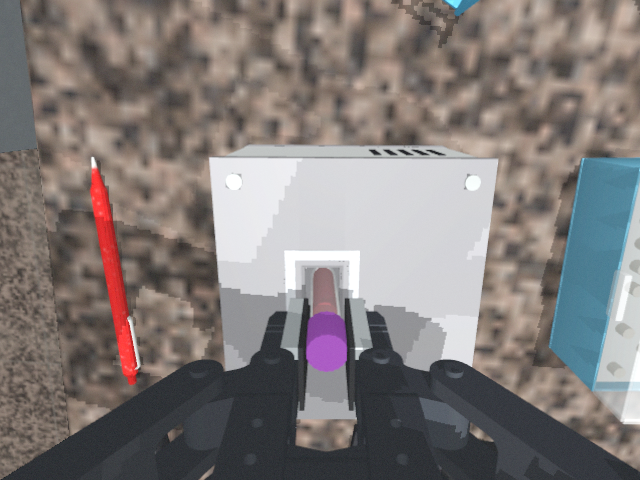

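View pics/sFc.png

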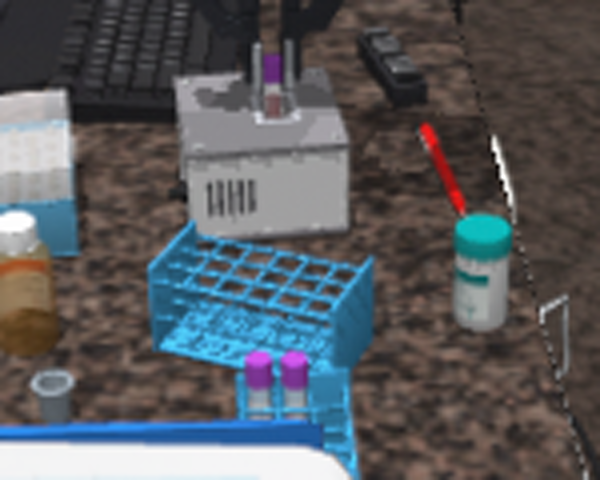

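View pics/tFc.png

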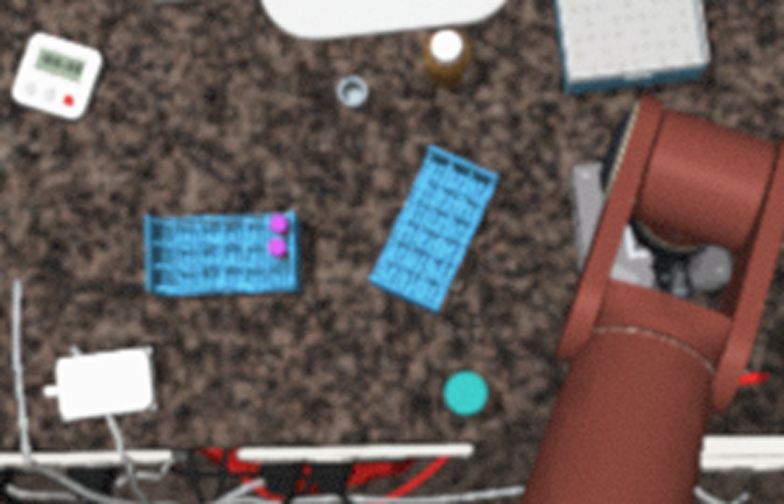

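The tube is half inside the slot with its cap clear above. The pair still stands in the rack, nothing else has moved, and the forces are near zero, so I am handing in.

```bash
python3 -c "
from station import *
o=get_obs(); print(o['t'],o['dq'],o['contact_force'],o['opening']); print(finish_job())"
```

```text
13.15 [ 7.93266480e-04 -1.13630213e-03  2.11358751e-04 -1.44801093e-03
 -5.34446641e-05  3.08862231e-04] [ 0.1626329   0.97305039 -0.06445308] 0.013649919190030377
the job is handed in; nothing more can be done
None
```

I took the lone tube by its cap from the left-hand rack, carried it over the other tubes and the empty look-alike rack, and lowered it foot first into the reader's slot. The job was handed in at 13.2 s with the gripper still holding the tube.

**Last checks**
- **Depth:** the foot is about 38 mm below the slot face, which is half the tube, and the cap's underside is about 21 mm above the face.
- **Upright and still:** the gripper leaned about 0.003 rad, joint speeds were about 0.001 rad/s or less, and the measured force was 1 N or less, so nothing suggested the tube was rubbing.
- **Surroundings:** the other two tubes still stand in the rack. In the last side and top pictures, the rack and the things around it look unmoved. I judged that by eye rather than measuring it.

**Disagreements**
- **Wrist camera height:** it read about 2 mm too high at the cap and the reader's top, so I corrected the depth for that.
- **Wrist and top cameras:** they differed by about 3 mm on where the cap was. I went by the wrist camera.
- **Cap and body:** in the wrist camera, the cap appeared about 1.4 mm further in x than the tube's body. That means a small in-hand lean of up to 0.02 rad or a camera error; I couldn't tell which.

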